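# Pack the hanging kit for a finished light sign

## Task

Pack the sign's hanging kit into the grey kit tray: the two long round-footed standoffs standing upright, one in each round pocket, the black power driver in the long pocket, and the dimmer (the white box with the knob) knob up in the square pocket, each sitting flat on its pocket's floor. The short square-footed standoff and the white box without a knob do not belong to this kit: leave them where they stand.

Things in the scene. Friction and masses are not known exactly. Their poses are not given: they have to be found in the camera images.
- standoff_a: Wall standoff, plain aluminium, standing upright: a ROUND foot disc 44 mm across and 5 mm thick, and on it a barrel 22 mm across; 48 mm high in all, 65 g. Origin at the centre of its underside, z up. The two long standoffs are the same and may go in either round pocket.
- standoff_b: Wall standoff, plain aluminium, standing upright: a ROUND foot disc 44 mm across and 5 mm thick, and on it a barrel 22 mm across; 48 mm high in all, 65 g. Origin at the centre of its underside, z up. The two long standoffs are the same and may go in either round pocket.
- driver: LED power driver: black plastic box with an aluminium plate on top, 72 mm along its x, 36 mm along its y, 30 mm high, with a 12 mm round stub 4 mm long in the middle of each end (80 mm over all); about 180 g. Origin at the centre of its underside, z up.
- dimmer: Dimmer: white plastic box 46 x 46 x 30 mm with a round black knob (26 mm across, 10 mm high) in the middle of its top; 40 mm high in all, 90 g. Origin at the centre of its underside, z up.
- square_foot: Look-alike, to be left: a short standoff, plain aluminium, with a SQUARE foot plate 44 x 44 x 5 mm and a barrel 22 mm across; only 30 mm high in all. Origin at the centre of its underside, z up.
- blank_box: Look-alike, to be left: a white junction box, 46 x 46 x 30 mm like the dimmer's, but flat on top with four small screws and NO knob. Origin at the centre of its underside, z up.
- round_pocket_a: Plywood insert 112 (x) x 84 (y) x 11 mm in the kit tray; origin at the centre of its underside, 5 mm above the table, z up. Centred in its top a pocket 6 mm deep with a dark floor: round, 62 mm across. Pocket floor 10 mm, insert top 16 mm above the table. The grey tray (244 x 188 mm, wall 18 mm high) is fixed; its four inserts lie two by two, parallel, in any order, centres 116 mm (x) and 88 mm (y) apart.
- round_pocket_b: Plywood insert 112 (x) x 84 (y) x 11 mm in the kit tray; origin at the centre of its underside, 5 mm above the table, z up. Centred in its top a pocket 6 mm deep with a dark floor: round, 62 mm across. Pocket floor 10 mm, insert top 16 mm above the table.
- long_pocket: Plywood insert 112 (x) x 84 (y) x 11 mm in the kit tray; origin at the centre of its underside, 5 mm above the table, z up. Centred in its top a pocket 6 mm deep with a dark floor: a rectangle 98 mm along x by 52 mm along y. Pocket floor 10 mm, insert top 16 mm above the table.
- square_pocket: Plywood insert 112 (x) x 84 (y) x 11 mm in the kit tray; origin at the centre of its underside, 5 mm above the table, z up. Centred in its top a pocket 6 mm deep with a dark floor: a square 64 x 64 mm, parallel to the insert. Pocket floor 10 mm, insert top 16 mm above the table. Elsewhere, small clutter under 12 mm high lies between the things; nothing over 50 mm high stands among them.
Not all that is in view belongs to the job. Leave any purple or yellow look-alike of the dimmer alone.

How it is judged:
By the outcome, as a careful person would: the job done as asked, in the order asked, and still so for the second after the job is handed in, with the robot touching nothing.
It also fails if it takes over 112 s, if anything falls off the work surface, if the arm or the gripper's body presses on something with over 40 N, if the wrist force passes 120 N, or if a joint passes its speed limit or range.

## Robot

A 6-joint arm with a two-finger parallel gripper is mounted at the origin on the work surface. World frame = base frame: x ahead of the robot, y to its left, z up, the work surface at z = 0. Lengths are in mm, angles in rad, forces in N, time in s.
With the tool pointing down it reaches from about 400 to 825 mm from the base axis. Payload 7 kg.
Tool frame: the origin (TCP) lies on the front face of the gripper's body, between the roots of the fingers; the fingertips stand 73 mm ahead of it and the grasp point (between the pads) lies 54 mm ahead of it; z points along the fingers, x is the direction in which the jaws open and shut, and the axes are right-handed (so a half turn about z gives the same grasp; the last joint's range is limited). The gripper opens to 85 mm and grips with 20 to 120 N. Pads are 22 mm wide; open, the fingers measure 114 mm over their backs; the gripper's body (76 mm by 85 mm) begins 54 mm behind the grasp point. The pads swing forward as they close: fully open they stand 13 mm farther back than shut.
Start: joints at [1.537, 0.359, 0.012, 0, -1.224, -0.288], TCP at [213.494, 640.325, 303.902] pointing down, gripper open.
Joint ranges: [-3.07, 3.07], [-1.43, 2.12], [-1.02, 1.25], [-3.03, 1.67], [-3.05, -0], [-3.03, 3.03]. Speed limits (rad/s): [2.39, 2.39, 3.01, 3.14, 3.14, 3.14].

## Interface

Orientations are given as a unit quaternion [w, x, y, z].
In Python, from rig import env, eyes gives the robot as it stands.
- The arm moves only by the tool jog_arm, never from a script. Its argument "plan" is text: rows parted by semicolons, each of 4 numbers parted by spaces: the shift along the tool's x, y, z as a fraction of full scale, then the turn about the tool's z as a fraction of full scale. In form: dx dy dz twist; .... A call has 1 to 12 rows; each row shifts and turns the commanded pose from where the row before left it, along the tool's axes as they then stand; what a row does not reach is not made up. Full scale, the value 1, is 20 mm for a shift and 5 degrees for a turn. A row lasts 1/10 s, in which the tool goes at most 50 mm and 8.59 degrees, less where a joint would pass 70% of its speed; a pose out of reach is approached as far as the arm can. A call with a number of a shift or a turn outside -1 to 1 is refused whole. A call with a gripper value outside its range is refused whole. "gripper" is the closure, from -1 (fully open) to 1 (shut), set as the call begins (left out, the last holds). The fingers move at their own pace and stop on an object; the grip force is fixed at half the most. Time passes only in rows, so rows that do not move let the fingers close. It gives the time, the measured TCP pose, the force and the opening at its end, in the units of the state.
- env.sense(): the state, without advancing time (a new reading comes with each control period).
- eyes.snapshot(name): name is "scene" or "top" or "wrist"; returns the picture (400x640x3 uint8, red, green, blue); there is no depth.
- eyes.camera_params(name): a dict with "mtx" (3x3 intrinsics, pixels), "world_from_camera" (4x4, takes a point from camera to world coordinates); the wrist camera has in their place "mount" (4x4, takes a point from camera to tool coordinates, whose origin is the TCP and whose axes are the tool frame's). Camera axes: x right, y down, z forward; pixel columns grow to the right and rows downward; lengths in mm; the calibration is good to about 2 mm. The wrist camera is an equidistant fisheye: a pixel r from the principal point sees the ray r / f radians off the axis. A picture is of the moment at which its call begins: read the wrist's pose just before it. camera_params takes no time and is no camera call.
- env.close_job(): hands the job in, once; it reports no verdict.
Trained networks look in the newest picture that a camera, given by its name, has taken for a name from the list of things; names that differ only in an ending like _2 or _b are one class to them, and where a whole thing is asked for, a point or a joint stands for the part that bears it (a point fixed in the world has none). Each returns a list of dicts, best first, with "score" (0 to 1); they miss things now and then, are a little off and sometimes report something else, mostly with a low value. They report only what shows in the picture. A call takes as long as a camera call. They do not tell look-alikes from the thing itself.
- eyes.look_for(query, camera): "position" ([x, y, z] in mm, in the coordinates of the camera as it stood for that picture, good to about 4 mm: the middle of the surface that is visible of it).
- eyes.trace(query, camera): "region" (400x640 bool, what is visible of it).
The state is a dict: "time_s": time; "qpos": joint angles; "joint_vel": joint speeds; "joint_efforts": joint torques, N m; "ee_pos": TCP position; "tool_rot": TCP orientation; "ft_force": force on the tool from outside, world axes, zero at the start; "wrist_torque": the same for the moment, N m; "width": finger opening in mm.
Only numpy, scipy, OpenCV 4.12 (cv2) and the standard library are available. Lean on these libraries where they do the work, as an engineer would, in place of code of your own. Each camera call takes 0.05 s, during which the arm holds its last target. There are 200 camera calls.

## Working session

There is one attempt and no reset: what is moved stays moved. The work goes in short steps, Python scripts to look and compute and a tool call to move; the robot and the scene stay as the last step left them, time stands still between calls to the robot, and variables do not carry over. Pictures are saved under pics/ and viewed, about 12 in all and at most 16, crops included, and the job is handed in when it is done.

Besides the shell and the picture viewer there is one more tool, called as name(argument=value, ...) on one line, values as JSON. jog_arm: Moves the arm, as the interface text tells. Shift numbers are shares of 20 mm and turn numbers shares of 5 degrees, none past 1 either way. Its arguments: {"type":"object","properties":{"plan":{"type":"string"},"gripper":{"type":"number"}},"required":["plan"]}

```bash
ls; mkdir -p pics; python3 - <<'E'
from rig import env, eyes
import cv2,numpy as np
for n in ("top","scene"):
    im=eyes.snapshot(n); cv2.imwrite(f"pics/{n}0.png",im[:,:,::-1])
    p=eyes.camera_params(n); print(n,p["mtx"].tolist(),np.round(p["world_from_camera"],3).tolist())
p=eyes.camera_params("wrist");print(p)
print(env.sense())
E
```

```text
pics
top [[470.7719516181824, 0.0, 313.30489085847466], [0.0, 470.7719516181824, 196.68700169787388], [0.0, 0.0, 1.0]] [[-0.021, -0.997, 0.081, 422.933], [-1.0, 0.02, -0.008, 10.136], [0.006, -0.081, -0.997, 1141.931], [0.0, 0.0, 0.0, 1.0]]
scene [[378.5889593787274, 0.0, 318.98259987063756], [0.0, 378.5889593787274, 191.63434876728522], [0.0, 0.0, 1.0]] [[0.793, 0.373, -0.482, 973.922], [0.609, -0.503, 0.613, -555.882], [-0.014, -0.78, -0.625, 642.047], [0.0, 0.0, 0.0, 1.0]]
{'mtx': array([[309.70691629,   0.        , 318.6633936 ],
       [  0.        , 309.70691629, 198.20423004],
       [  0.        ,   0.        ,   1.        ]]), 'mount': array([[ 9.99999911e-01,  3.85780270e-04,  1.68269153e-04,
        -4.68525362e-01],
       [-4.16865535e-04,  9.62951777e-01,  2.69673324e-01,
        -6.83788397e+01],
       [-5.80004321e-05, -2.69673370e-01,  9.62951852e-01,
        -7.00086422e+01],
       [ 0.00000000e+00,  0.00000000e+00,  0.00000000e+00,
         1.00000000e+00]])}
{'time_s': 0.1, 'qpos': array([ 1.53707801e+00,  3.59328350e-01,  1.11946422e-02, -3.08697237e-04,
       -1.22409868e+00, -2.88111119e-01]), 'joint_vel': array([-9.18960145e-05, -1.53949248e-03,  1.65257833e-03,  1.36648403e-03,
        2.37665268e-03, -1.41203300e-03]), 'joint_efforts': array([-9.75781441e-04, -5.84766090e+01,  2.94111085e+01,  6.95452988e+00,
       -3.15128280e-03,  1.22655464e-05]), 'ee_pos': array([213.41152879, 640.05636157, 303.06802023]), 'tool_rot': array([-5.54024249e-04, -5.84635497e-01,  8.11295753e-01, -4.79254647e-04]), 'ft_force': array([ 0.97640495, -0.97135822, -0.24366519]), 'wrist_torque': array([-0.02879332,  0.00171239,  0.05537462]), 'width': 85.09956161066121}
```

View pics/top0.png

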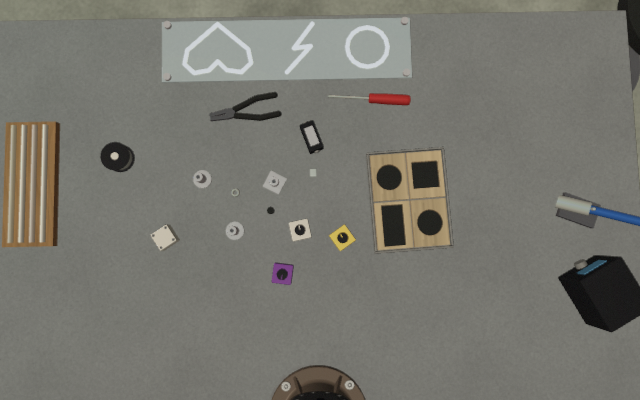

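View pics/scene0.png

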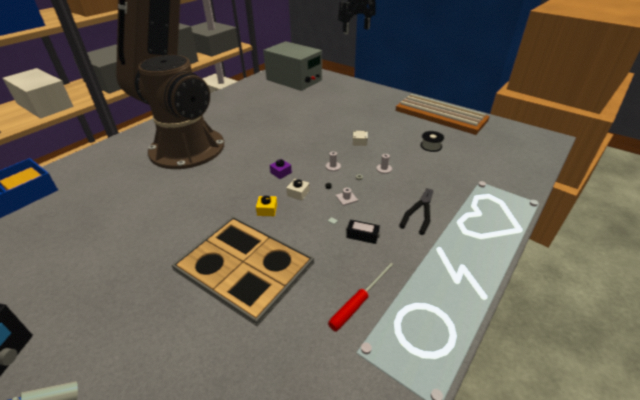

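The top view shows the two round-foot standoffs at (202,178) and (235,230), and the square-foot one at (274,182). The driver is at (312,137). The white knobbed dimmer is at (300,230), with yellow and purple look-alikes at (343,237) and (283,273), and the blank box at (163,237). The tray pockets are round (389,177), square (425,174), long (393,226) and round (430,222).

```bash
cat > h.py <<'E'
from rig import env, eyes
import cv2,numpy as np
from scipy.spatial.transform import Rotation as Ro
def pose():
    s=env.sense(); q=s["tool_rot"]; T=np.eye(4)
    T[:3,:3]=Ro.from_quat([q[1],q[2],q[3],q[0]]).as_matrix(); T[:3,3]=s["ee_pos"]; return T
def cam(name,T=None):
    p=eyes.camera_params(name); K=p["mtx"]
    return K,(T@p["mount"] if name=="wrist" else p["world_from_camera"])
def toworld(name,uv,z,T=None):
    "pixels -> world points on the plane z"
    K,W=cam(name,T); uv=np.atleast_2d(np.float64(uv)); d=(uv-K[:2,2])/K[0,0]
    if name=="wrist":
        r=np.linalg.norm(d,axis=1,keepdims=True); d=np.hstack([d/np.maximum(r,1e-9)*np.sin(r),np.cos(r)])
    else: d=np.hstack([d,np.ones((len(d),1))])
    d=d@W[:3,:3].T; c=W[:3,3]
    return c+d*((z-c[2])/d[:,2])[:,None]
def goto(x,y,z,yaw):
    "total tool shift after turning (fractions) and twist to bring TCP to x,y,z with tool x at yaw deg (mod 180)"
    T=pose(); y0=np.degrees(np.arctan2(T[1,0],T[0,0])); t=-((yaw-y0+90)%180-90)
    a=np.radians(y0-t); X=np.array([np.cos(a),np.sin(a),0]); Y=np.cross([0,0,-1],X); d=np.array([x,y,z])-T[:3,3]
    print("now",T[:3,3].round(1),"yaw %.1f"%y0,"| twist %.2f"%(t/5),"then dx dy dz",np.round([d@X/20,d@Y/20,-d[2]/20],2))
E
python3 - <<'E'
from h import *
im=eyes.snapshot("top"); K,W=cam("top")
H={"standoff_a":40,"driver":30,"dimmer":30,"square_foot":20,"blank_box":30,"round_pocket_a":10,"long_pocket":10,"square_pocket":10}
for n,z in H.items():
    for r in eyes.trace(n,"top"):
        m=r["region"].astype(np.uint8)
        if m.sum()<5: continue
        v,u=np.nonzero(m); rc=cv2.minAreaRect(np.stack([u,v],1).astype(np.float32))
        print(n,round(r["score"],2),"px",np.round([u.mean(),v.mean()],1),"n",m.sum(),np.round(rc[1],1),round(rc[2],1),"w",toworld("top",[u.mean(),v.mean()],z)[0].round(0))
# pockets by darkness
g=im.max(2); roi=np.zeros_like(g); roi[145:255,365:455]=1
b=((g<50)&(roi>0)).astype(np.uint8)
for c in cv2.findContours(b,cv2.RETR_EXTERNAL,cv2.CHAIN_APPROX_NONE)[0]:
    if cv2.contourArea(c)>200:
        w=toworld("top",c[:,0].astype(float),10); rc=cv2.minAreaRect(w[:,:2].astype(np.float32)); print("pocket",np.round(rc[0],1),np.round(rc[1],1),round(rc[2],1))
E
```

```text
standoff_a 0.6 px [234.5 230.3] n 267 [17. 17.] 90.0 w [437. 187.  40.]
standoff_a 0.57 px [202.1 178.6] n 278 [17. 18.] 90.0 w [560. 262.  40.]
driver 0.64 px [311.5 136. ] n 536 [34.2 16.9] 69.4 w [659.   3.  30.]
dimmer 0.92 px [282.3 273.1] n 394 [19.5 20.5] 8.1 w [335.  78.  30.]
dimmer 0.67 px [299.9 229.5] n 388 [19.8 19.8] 77.5 w [436.  35.  30.]
dimmer 0.63 px [341.9 237.5] n 418 [21.  20.6] 55.0 w [415. -64.  30.]
dimmer 0.18 px [388.7 177. ] n 1662 [47.2 36. ] 84.8 w [ 556. -179.   30.]
square_foot 0.78 px [274.7 182.1] n 304 [17.9 17. ] 26.6 w [551.  93.  20.]
square_foot 0.3 px [393.2 224.8] n 1598 [46.5 36.1] 86.4 w [ 443. -187.   20.]
blank_box 0.77 px [164.9 237. ] n 452 [20.9 22.3] 59.0 w [425. 352.  30.]
blank_box 0.38 px [388.9 176.9] n 1613 [46.4 35.3] 84.8 w [ 556. -180.   30.]
round_pocket_a 0.98 px [429.4 221.8] n 1639 [47.9 35.8] 84.5 w [ 448. -277.   10.]
round_pocket_a 0.73 px [388.9 176.9] n 1645 [46.6 35.5] 85.2 w [ 559. -183.   10.]
long_pocket 0.77 px [393.1 224.9] n 1702 [47.1 37.3] 86.2 w [ 443. -189.   10.]
long_pocket 0.33 px [429.5 222.1] n 1681 [47.4 35.9] 84.8 w [ 447. -277.   10.]
square_pocket 0.7 px [425.  174.2] n 1688 [47.3 37.1] 83.9 w [ 563. -271.   10.]
pocket [ 447.1 -276.3] [55.6 55. ] 43.2
pocket [ 442.  -188.2] [94.3 48.1] 2.9
pocket [ 559.2 -182.5] [56.4 55.4] 43.4
pocket [ 562.7 -269.9] [60.3 59.5] 2.5
```

jog_arm(plan="0 0 0 -0.92; 0 0 0 -0.92; 0 0 0 -0.92; 0 0 0 -0.92; 1 -0.63 0 0; 1 -0.63 0 0; 1 -0.63 0 0; 1 -0.63 0 0; 1 -0.63 0 0; 1 -0.63 0 0; 1 -0.63 0 0; 1 -0.63 0 0", gripper=-1)

```text
time_s: 1.75
ee_pos: [315.1, 478.6, 304.0]
tool_rot: [0.0, -0.707, 0.707, 0.0]
ft_force: [0.8, -0.1, 0.6]
width: 85.3
```

jog_arm(plan="1 -0.63 0 0; 1 -0.63 0 0; 1 -0.63 0 0; 1 -0.63 0 0; 1 -0.63 0 0; 1 -0.63 0 0; 1 -0.63 0 0; 1 -0.63 0 0; 1 -0.63 0 0; 1 -0.63 0 0; 1 -0.63 0 0; 1 -0.63 0 0")

```text
time_s: 2.95
ee_pos: [465.7, 238.3, 304.0]
tool_rot: [0.0, -0.707, 0.707, -0.0]
ft_force: [0.4, -0.7, -1.3]
width: 85.3
```

jog_arm(plan="1 -0.63 0 0; 1 -0.63 0 0; 0 0 0 0; 0 0 0 0")

```text
time_s: 3.35
ee_pos: [490.5, 199.0, 303.9]
tool_rot: [0.0, -0.706, 0.708, 0.0]
ft_force: [0.0, 0.3, -0.6]
width: 85.5
```

```bash
cat > look.py <<'E'
from h import *
import sys
T=pose(); im=eyes.snapshot("wrist"); cv2.imwrite(f"pics/{sys.argv[1]}.png",im[:,:,::-1]); np.savez(f"pics/{sys.argv[1]}.npz",T=T)
Z={"standoff_a":48,"driver":30,"dimmer":30}
print(T[:3,3].round(1),"t",env.sense()["time_s"])
for n in sys.argv[2:]:
    for r in eyes.trace(n,"wrist"):
        if r["score"]<.4: continue
        m=r["region"].astype(np.uint8); c=max(cv2.findContours(m,cv2.RETR_EXTERNAL,cv2.CHAIN_APPROX_NONE)[0],key=cv2.contourArea)[:,0].astype(float)
        w=toworld("wrist",c,Z[n],T)[:,:2].astype(np.float32); rc=cv2.minAreaRect(w)
        print(n,round(r["score"],2),"px",c.mean(0).round(0),"rect@z",Z[n],np.round(rc[0],1),np.round(rc[1],1),round(rc[2],1))
E
python3 look.py w1 standoff_a driver dimmer
```

```text
[490.5 199.  303.9] t 3.4
standoff_a 0.81 px [324. 212.] rect@z 48 [451.9 193.6] [40.1 39.6] 44.3
standoff_a 0.67 px [259. 110.] rect@z 48 [564.1 262. ] [38.8 37.6] 55.0
driver 0.85 px [476.  42.] rect@z 30 [657.2  10.3] [78.  51.2] 19.8
dimmer 0.91 px [446. 214.] rect@z 30 [441.   40.4] [54.2 55.4] 8.2
dimmer 0.87 px [505. 226.] rect@z 30 [421.6 -54.9] [63.2 54.7] 33.0
dimmer 0.65 px [399. 286.] rect@z 30 [341.  95.] [68.4 34.7] 16.2
```

View pics/w1.png

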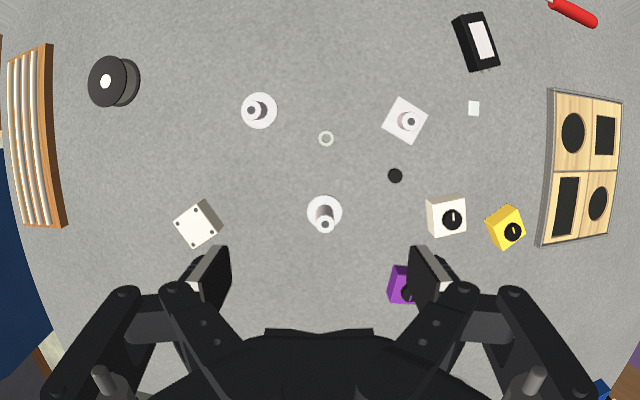

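The wrist view shows standoffs with round feet at (324,212) and (259,110). The square foot is at (405,120), the blank box at (198,224), the white knobbed dimmer at (446,214) and the driver at (476,42).

```bash
python3 - <<'E'
from h import *
T=np.load("pics/w1.npz")["T"]; 
for r in eyes.trace("standoff_a","wrist")[:2]:
    c=max(cv2.findContours(r["region"].astype(np.uint8),cv2.RETR_EXTERNAL,cv2.CHAIN_APPROX_NONE)[0],key=cv2.contourArea)[:,0].astype(float)
    print(cv2.minEnclosingCircle(toworld("wrist",c,4,T)[:,:2].astype(np.float32)))
print("barrel tops",toworld("wrist",[[325,225],[251,110]],48,T).round(1))
goto(437,190,170,-90)
im=cv2.imread("pics/w1.png"); cv2.imwrite("pics/crop1.png",np.hstack([cv2.resize(im[80:260,230:350],(400,600),interpolation=2),cv2.resize(im[80:260,380:500],(400,600),interpolation=2)]))
E
```

```text
((435.5873718261719, 193.17974853515625), 25.415132522583008)
((564.3977661132812, 269.96087646484375), 22.79469108581543)
barrel tops [[436.5 192.4  48. ]
 [564.5 270.6  48. ]]
now [490.1 200.6 303.9] yaw -90.0 | twist 0.00 then dx dy dz [0.53 2.66 6.7 ]
```

View pics/crop1.png

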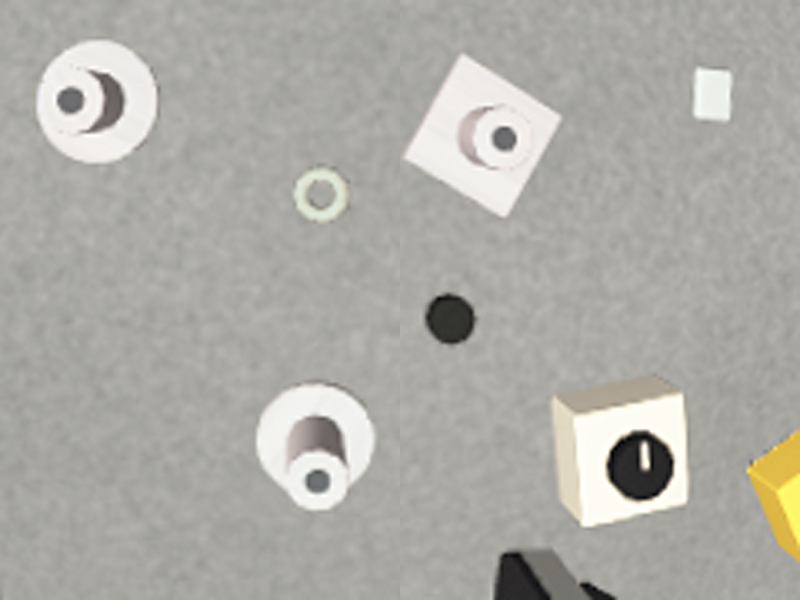

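jog_arm(plan="0.135 0.89 0.99 0; 0.135 0.89 0.99 0; 0.135 0.9 0.99 0; 0 0 0.99 0; 0 0 0.99 0; 0 0 0.99 0; 0 0 0.99 0; 0 0 0.99 0; 0 0 0.99 0; 0 0 0.99 0; 0 0 0.99 0; 0 0 0 0")

```text
time_s: 4.8
ee_pos: [435.6, 191.6, 84.1]
tool_rot: [-0.002, -0.707, 0.707, 0.0]
ft_force: [0.7, 0.4, 0.1]
width: 85.5
```

jog_arm(plan="0 0 0 0; 0 0 0 0; 0 0 0 0; 0 0 0 0; 0 0 0 0; 0 0 0 0; 0 0 0 0; 0 0 0 0", gripper=1)

```text
time_s: 5.6
ee_pos: [437.1, 192.3, 87.0]
tool_rot: [0.001, -0.707, 0.707, -0.0]
ft_force: [-1.6, -0.7, 6.4]
width: 20.7
```

jog_arm(plan="0 0 -0.5 0; 0 0 -1 0; 0 0 -1 0; 0.5 0 -1 0; 1 0 -0.5 0; 1 0 0 0; 1 0 0 0; 1 0 0 0; 1 0 0 0; 1 0 0 0; 1 0 0 0; 1 0 0 0")

```text
time_s: 6.8
ee_pos: [436.5, 21.2, 166.9]
tool_rot: [0.0, -0.707, 0.707, -0.0]
ft_force: [0.6, 0.2, -0.3]
width: 20.3
```

jog_arm(plan="1 -0.05 0 0; 1 -0.05 0 0; 1 -0.05 0 0; 1 -0.05 0 0; 1 -0.05 0 0; 1 -0.05 0 0; 1 -0.05 0 0; 1 -0.05 0 0; 1 -0.05 0 0; 1 -0.05 0 0; 1 0 0 0; 1 0 0 0")

```text
time_s: 8.0
ee_pos: [446.4, -218.8, 166.9]
tool_rot: [0.0, -0.707, 0.707, -0.0]
ft_force: [0.0, 0.9, -0.9]
width: 20.4
```

jog_arm(plan="1 0 0 0; 1 0 0 0; 0.95 0 0 0; 0 0 0 0; 0 0 0 0")

```text
time_s: 8.5
ee_pos: [446.2, -277.1, 166.5]
tool_rot: [0.0, -0.706, 0.708, -0.0]
ft_force: [-0.2, 0.2, -0.1]
width: 20.5
```

```bash
python3 look.py w2 standoff_a; python3 -c "
from h import *
goto(447.1,-276.5,96,-90)"
```

```text
[ 446.2 -277.1  166.5] t 8.55
standoff_a 0.78 px [318. 249.] rect@z 48 [ 421.3 -279.6] [78.4 53.3] 13.7
now [ 446.3 -276.5  166.4] yaw -90.0 | twist -0.01 then dx dy dz [-0.   -0.04  3.52]
```

View pics/w2.png

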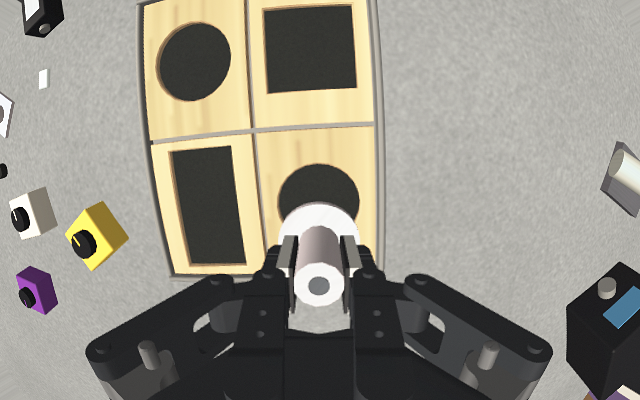

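The standoff is held upright over the near-right round pocket. The other pockets are at (194,62), (310,49) and (207,208).

```bash
python3 - <<'E'
from h import *
T=np.load("pics/w2.npz")["T"]; im=cv2.imread("pics/w2.png"); g=im.max(2); m=(g<75).astype(np.uint8); m[265:]=0; m[:,:140]=0; m[:,380:]=0
for c in cv2.findContours(m,cv2.RETR_EXTERNAL,cv2.CHAIN_APPROX_NONE)[0]:
    if cv2.contourArea(c)>800:
        w=toworld("wrist",c[:,0].astype(float),10,T)[:,:2].astype(np.float32); rc=cv2.minAreaRect(w); print(c[:,0].mean(0),np.round(rc[0],1),np.round(rc[1],1),round(rc[2],1), w.min(0),w.max(0))
E
```

```text
[318.52752294 192.64220183] [ 456.2 -276.5] [42.7 60.7] 0.8 [ 434.52478 -307.00998] [ 477.5658  -246.24925]
[209.51632047 204.6379822 ] [ 443.  -188.1] [96.7 50. ] 3.2 [ 393.73193 -215.3015 ] [ 492.23444 -160.55922]
[194.95169082  61.71014493] [ 559.5 -181.9] [59.  60.3] 38.8 [ 528.91174 -211.48534] [ 589.57935 -152.19379]
[309.85240964  48.96385542] [ 564.3 -270.4] [63.3 63.6] 3.1 [ 531.20306 -303.08548] [ 597.2329  -237.55838]
```

jog_arm(plan="0 -0.03 1 0; 0 0 1 0; 0 0 0.8 0; 0 0 0.4 0; 0 0 0.28 0; 0 0 0 0; 0 0 0 0")

```text
time_s: 9.3
ee_pos: [447.6, -276.7, 97.1]
tool_rot: [0.0, -0.707, 0.707, -0.0]
ft_force: [0.0, 0.0, -0.9]
width: 20.6
```

jog_arm(plan="0 0 0 0; 0 0 0 0; 0 0 0 0; 0 0 0 0; 0 0 0 0; 0 0 -0.5 0; 0 0 -1 0; 0 0 -1 0; 0 0 -1 0; 0 0 -1 0; 0 0 0 0", gripper=-1)

```text
time_s: 10.4
ee_pos: [448.5, -277.4, 190.1]
tool_rot: [0.001, -0.707, 0.707, -0.002]
ft_force: [1.3, -0.6, -0.5]
width: 85.2
```

```bash
python3 look.py w3; python3 -c "
from h import *
goto(564.4,270.2,182,-90)"
```

```text
[ 448.5 -277.4  190.1] t 10.45
now [ 447.8 -277.1  188.5] yaw -90.0 | twist -0.01 then dx dy dz [-27.37  -5.83   0.33]
```

View pics/w3.png

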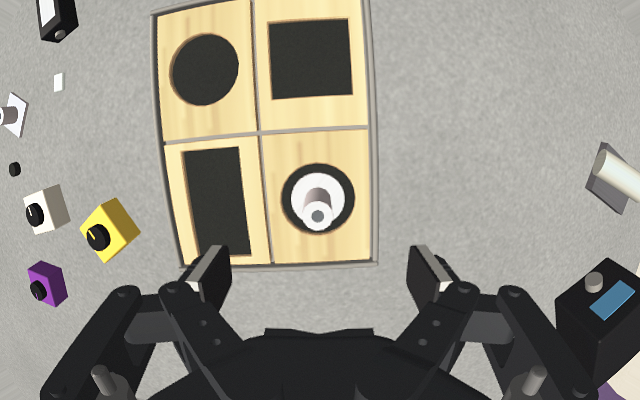

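The standoff sits upright and centred in its pocket at (318,199). Next is the second one.

jog_arm(plan="-0.976 -0.209 0 0; -0.976 -0.209 0 0; -0.976 -0.209 0 0; -0.976 -0.209 0 0; -0.976 -0.209 0 0; -0.976 -0.209 0 0; -0.976 -0.209 0 0; -0.976 -0.209 0 0; -0.976 -0.209 0 0; -0.976 -0.209 0 0; -0.976 -0.209 0 0; -0.976 -0.209 0 0")

```text
time_s: 11.65
ee_pos: [497.1, -42.0, 186.1]
tool_rot: [-0.0, -0.707, 0.707, 0.0]
ft_force: [0.2, 0.3, 0.6]
width: 85.1
```

jog_arm(plan="-0.976 -0.209 0 0; -0.976 -0.209 0 0; -0.976 -0.209 0 0; -0.976 -0.209 0 0; -0.976 -0.209 0 0; -0.976 -0.209 0 0; -0.976 -0.209 0 0; -0.976 -0.209 0 0; -0.976 -0.209 0 0; -0.976 -0.209 0 0; -0.976 -0.209 0 0; -0.976 -0.209 0 0")

```text
time_s: 12.85
ee_pos: [548.0, 193.1, 186.5]
tool_rot: [-0.0, -0.707, 0.707, -0.0]
ft_force: [0.5, -0.1, -0.8]
width: 85.3
```

jog_arm(plan="-0.976 -0.209 0 0; -0.976 -0.209 0 0; -0.976 -0.209 0 0; -0.976 -0.209 0 0; 0 0 0.5 0; 0 0 0 0")

```text
time_s: 13.45
ee_pos: [563.8, 269.9, 174.7]
tool_rot: [-0.001, -0.707, 0.707, 0.0]
ft_force: [-0.3, 0.3, -0.8]
width: 85.4
```

```bash
python3 look.py w4 standoff_a; python3 - <<'E'
from h import *
T=np.load("pics/w4.npz")["T"]
for r in eyes.trace("standoff_a","wrist")[:2]:
    c=max(cv2.findContours(r["region"].astype(np.uint8),cv2.RETR_EXTERNAL,cv2.CHAIN_APPROX_NONE)[0],key=cv2.contourArea)[:,0].astype(float)
    w=toworld("wrist",c,4,T)[:,:2]; print(cv2.minEnclosingCircle(w.astype(np.float32)),w.min(0),w.max(0))
goto(564.4,270.2,86,-90)
E
```

```text
[563.8 269.9 174.7] t 13.5
standoff_a 0.69 px [318. 199.] rect@z 48 [576.8 271. ] [37.1 37.4] 47.2
((562.3692626953125, 270.7046813964844), 24.959430694580078) [537.78632029 248.61309937] [586.78821194 292.51249106]
now [564.4 269.1 176.4] yaw -90.1 | twist -0.01 then dx dy dz [-0.05 -0.    4.52]
```

jog_arm(plan="0 0 1 0; 0 0 1 0; 0 0 1 0; 0 0 1 0; 0 0 0.55 0; 0 0 0 0")

```text
time_s: 14.2
ee_pos: [564.0, 268.7, 84.3]
tool_rot: [-0.001, -0.707, 0.708, 0.0]
ft_force: [-0.7, -0.4, -0.6]
width: 85.1
```

jog_arm(plan="0 0 0 0; 0 0 0 0; 0 0 0 0; 0 0 0 0; 0 0 0 0; 0 0 0 0; 0 0 0 0; 0 0 -0.5 0; 0 0 -1 0; 0 0 -1 0; 0 0 -1 0; 0 0 -1 0", gripper=1)

```text
time_s: 15.4
ee_pos: [564.3, 269.4, 176.7]
tool_rot: [-0.0, -0.707, 0.707, 0.0]
ft_force: [1.4, 0.0, -0.7]
width: 20.5
```

```bash
python3 -c "
from h import *
goto(559.4,-182.1,182,-90)"
```

```text
now [564.3 269.4 176.7] yaw -90.0 | twist -0.01 then dx dy dz [22.58  0.25 -0.27]
```

jog_arm(plan="0.983 0.01 0 0; 0.983 0.01 0 0; 0.983 0.01 0 0; 0.983 0.01 0 0; 0.983 0.01 0 0; 0.983 0.01 0 0; 0.983 0.01 0 0; 0.983 0.01 0 0; 0.983 0.01 0 0; 0.983 0.01 0 0; 0.983 0.01 0 0; 0.983 0.01 0 0")

```text
time_s: 16.6
ee_pos: [561.7, 31.9, 175.5]
tool_rot: [-0.0, -0.707, 0.707, -0.0]
ft_force: [0.3, -0.2, -0.3]
width: 20.2
```

jog_arm(plan="0.983 0.01 0 0; 0.983 0.01 0 0; 0.983 0.01 0 0; 0.983 0.01 0 0; 0.983 0.01 0 0; 0.983 0.01 0 0; 0.983 0.01 0 0; 0.983 0.01 0 0; 0.983 0.01 0 0; 0.983 0.01 0 0; 0.983 0.01 0 0; 0 0 0 0")

```text
time_s: 17.8
ee_pos: [558.9, -185.2, 175.3]
tool_rot: [-0.0, -0.706, 0.708, 0.0]
ft_force: [-0.4, 0.7, -0.2]
width: 20.3
```

jog_arm(plan="0 0 1 0; 0 0 1 0; 0 0 0.7 0; 0 0 0 0; 0 0 0 0")

```text
time_s: 18.3
ee_pos: [559.6, -182.7, 121.7]
tool_rot: [-0.0, -0.707, 0.707, 0.0]
ft_force: [-0.0, 0.2, 0.1]
width: 20.5
```

```bash
python3 -c "
from h import *
goto(559.4,-182.1,97,-90)"
```

```text
now [ 559.6 -182.7  121.7] yaw -90.0 | twist -0.00 then dx dy dz [-0.03  0.01  1.23]
```

jog_arm(plan="0 0 0.6 0; 0 0 0.4 0; 0 0 0.23 0; 0 0 0 0; 0 0 0 0")

```text
time_s: 18.8
ee_pos: [559.6, -182.6, 96.7]
tool_rot: [-0.0, -0.707, 0.707, 0.0]
ft_force: [0.2, 0.2, -0.8]
width: 20.4
```

jog_arm(plan="0 0 0 0; 0 0 0 0; 0 0 0 0; 0 0 0 0; 0 0 0 0; 0 0 -0.5 0; 0 0 -1 0; 0 0 -1 0; 0 0 -1 0; 0 0 -1 0; 0 0 -1 0; 0 0 0 0", gripper=-1)

```text
time_s: 20.0
ee_pos: [561.0, -182.8, 210.9]
tool_rot: [0.002, -0.707, 0.707, -0.002]
ft_force: [0.7, 0.3, -0.0]
width: 85.2
```

```bash
python3 look.py w5 standoff_a; python3 - <<'E'
from h import *
T=np.load("pics/w5.npz")["T"]
for r in eyes.trace("standoff_a","wrist")[:2]:
    c=max(cv2.findContours(r["region"].astype(np.uint8),cv2.RETR_EXTERNAL,cv2.CHAIN_APPROX_NONE)[0],key=cv2.contourArea)[:,0].astype(float)
    w=toworld("wrist",c,14,T)[:,:2]; print(r["score"],cv2.minEnclosingCircle(w.astype(np.float32)),w.min(0),w.max(0))
goto(620,3,250,-70)
E
```

```text
[ 561.  -182.8  210.9] t 20.05
standoff_a 0.78 px [402. 301.] rect@z 48 [ 463.9 -259.4] [52.6 24.4] 28.0
standoff_a 0.64 px [318. 194.] rect@z 48 [ 568.3 -182.1] [39.2 39.2] 45.1
0.78 ((441.5467834472656, -274.353271484375), 30.531108856201172) [ 412.27050608 -291.48163218] [ 470.97234421 -253.48038052]
0.64 ((557.9925537109375, -181.5972442626953), 24.654132843017578) [ 533.37505832 -203.54118389] [ 582.45572635 -160.55540643]
now [ 559.3 -182.6  207.1] yaw -90.0 | twist -4.01 then dx dy dz [-7.68 -6.02 -2.15]
```

View pics/w5.png

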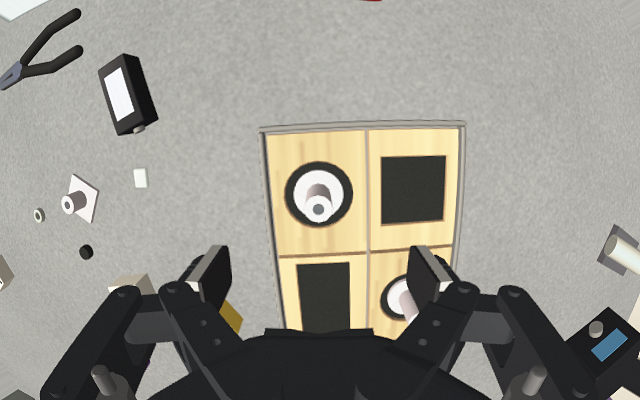

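Both standoffs are in. Now the driver, seen here at (128,95).

jog_arm(plan="0 0 0 -1; 0 0 0 -1; 0 0 0 -1; 0 0 0 -1; -0.896 -0.929 -0.19 0; -0.896 -0.929 -0.19 0; -0.896 -0.929 -0.19 0; -0.896 -0.929 -0.19 0; -0.896 -0.929 -0.19 0; -0.896 -0.929 -0.19 0; -0.896 -0.929 -0.19 0; -0.896 -0.929 -0.19 0")

```text
time_s: 21.35
ee_pos: [650.3, 3.8, 236.3]
tool_rot: [0.001, 0.819, -0.574, -0.001]
ft_force: [0.5, 0.1, 0.2]
width: 85.4
```

jog_arm(plan="0 0 0 0; 0 0 0 0")

```text
time_s: 21.55
ee_pos: [650.0, 3.3, 236.1]
tool_rot: [0.001, 0.819, -0.573, -0.001]
ft_force: [-0.6, -0.0, -0.7]
width: 85.4
```

```bash
python3 look.py w6 driver; python3 - <<'E'
from h import *
im=cv2.imread("pics/w6.png"); T=np.load("pics/w6.npz")["T"]
m=(im.min(2)>150).astype(np.uint8); m[:, :220]=0; m[:,420:]=0
for c in cv2.findContours(m,cv2.RETR_EXTERNAL,cv2.CHAIN_APPROX_NONE)[0]:
    if cv2.contourArea(c)>300:
        rc=cv2.minAreaRect(toworld("wrist",c[:,0].astype(float),30,T)[:,:2].astype(np.float32)); print(c[:,0].mean(0),np.round(rc[0],1),np.round(rc[1],1),round(rc[2],1))
E
```

```text
[650.    3.3 236.1] t 21.6
driver 0.8 px [323. 175.] rect@z 30 [662.7   4. ] [77.5 37.6] 20.2
[299.92190889 157.07447578] [646.5   8.1] [365.  213.5] 20.1
```

View pics/w6.png

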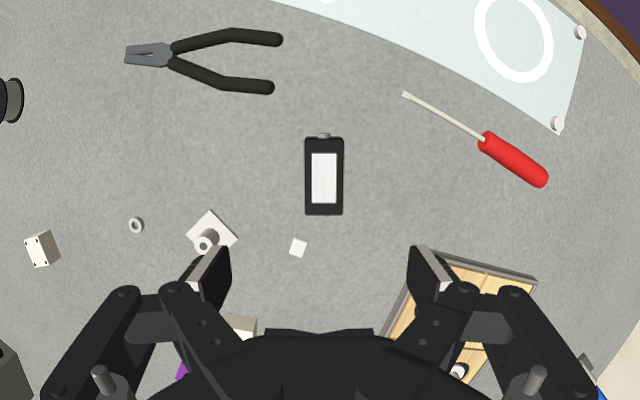

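The driver is centred at (323,176), its plate spans (311–336, 153–204), and the surroundings are clear.

```bash
python3 - <<'E'
from h import *
T=np.load("pics/w6.npz")["T"]
print(toworld("wrist",[[323.5,178.5],[324,176],[324,137.5],[324,214.5]],30,T).round(1))
im=cv2.imread("pics/w6.png"); m=(im.min(2)>170).astype(np.uint8)
n,l,s,c=cv2.connectedComponentsWithStats(m); i=l[178,324]; print(s[i])
v,u=np.nonzero(l==i); rc=cv2.minAreaRect(toworld("wrist",np.stack([u,v],1),30,T)[:,:2].astype(np.float32)); print(rc)
goto(*rc[0],86,-69.8)
E
```

```text
[[660.3   2.7  30. ]
 [662.7   3.1  30. ]
 [695.6  15.2  30. ]
 [628.1  -9.7  30. ]]
[ 312  154   24   49 1175]
((660.4741821289062, 2.6588916778564453), (44.858299255371094, 21.37348747253418), 20.038036346435547)
now [649.7   2.3 236.5] yaw -70.1 | twist -0.05 then dx dy dz [ 0.17 -0.51  7.52]
```

jog_arm(plan="0.1 -0.27 0.95 0; 0.08 -0.27 0.95 0; 0 0 0.95 0; 0 0 0.95 0; 0 0 0.95 0; 0 0 0.95 0; 0 0 0.95 0; 0 0 0.95 0; 0 0 0 0")

```text
time_s: 22.55
ee_pos: [659.6, 1.8, 82.4]
tool_rot: [0.002, 0.818, -0.575, -0.002]
ft_force: [-0.0, -0.0, -0.7]
width: 85.7
```

jog_arm(plan="0 0 0 0; 0 0 0 0; 0 0 0 0; 0 0 0 0; 0 0 0 0; 0 0 0 0; 0 0 0 0; 0 0 -0.5 0; 0 0 -1 0; 0 0 -1 0; 0 0 -1 0; 0 0 -1 0", gripper=1)

```text
time_s: 23.75
ee_pos: [661.4, 3.2, 176.5]
tool_rot: [0.0, 0.819, -0.574, -0.0]
ft_force: [-0.2, 0.1, -1.1]
width: 34.4
```

```bash
python3 look.py w7 driver; python3 -c "
from h import *
goto(442.7,-188.2,174,-86.9)"
```

```text
[661.4   3.2 176.5] t 23.8
driver 0.64 px [319. 254.] rect@z 30 [620.5 -11. ] [133.9  60.8] 20.0
now [663.1   3.4 179. ] yaw -70.0 | twist 3.38 then dx dy dz [ 8.97 11.52  0.25]
```

View pics/w7.png

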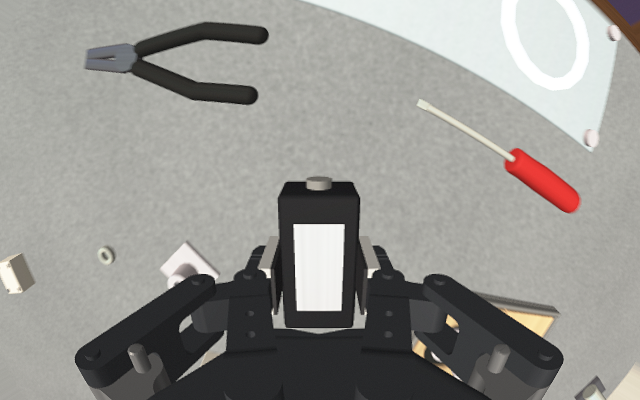

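The driver is held square and centred between the pads.

jog_arm(plan="0 0 0 0.85; 0 0 0 0.85; 0 0 0 0.85; 0 0 0 0.85; 0.74 0.95 0 0; 0.75 0.95 0 0; 0.75 0.95 0 0; 0.75 0.95 0 0; 0.75 0.95 0 0; 0.75 0.95 0 0; 0.75 0.95 0 0; 0.75 0.95 0 0")

```text
time_s: 25.05
ee_pos: [514.8, -124.9, 174.8]
tool_rot: [0.0, 0.725, -0.689, -0.0]
ft_force: [0.2, 0.6, -1.7]
width: 34.7
```

jog_arm(plan="0.75 0.95 0 0; 0.75 0.95 0 0; 0.75 0.95 0 0; 0.75 0.95 0 0; 0 0 0 0; 0 0 0.8 0; 0 0 0.8 0; 0 0 0.6 0; 0 0 0.4 0; 0 0 0 0; 0 0 0 0")

```text
time_s: 26.15
ee_pos: [443.6, -188.1, 123.5]
tool_rot: [0.0, 0.725, -0.688, 0.0]
ft_force: [0.5, 1.2, -1.8]
width: 34.1
```

```bash
python3 look.py w8; python3 -c "
from h import *
goto(442.7,-188.2,95,-86.9)"
```

```text
[ 443.6 -188.1  123.5] t 26.2
now [ 443.8 -188.2  123.8] yaw -87.0 | twist -0.03 then dx dy dz [-0.    0.05  1.44]
```

View pics/w8.png

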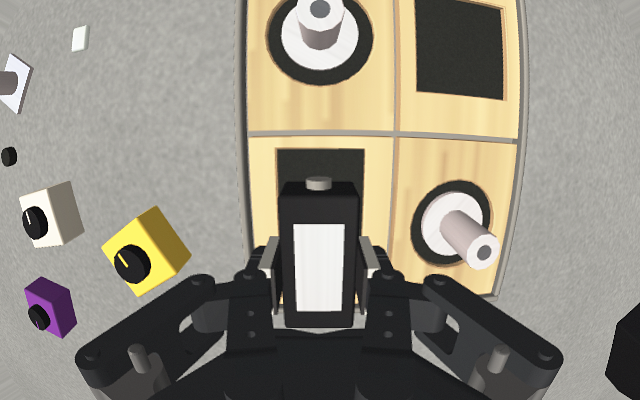

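jog_arm(plan="0 0.04 0.5 0; 0 0 0.5 0; 0 0 0.36 0; 0 0 0 0; 0 0 0 0; 0 0 0 0")

```text
time_s: 26.8
ee_pos: [442.6, -188.3, 95.9]
tool_rot: [0.0, 0.725, -0.689, 0.0]
ft_force: [-0.1, -0.8, 1.2]
width: 34.8
```

jog_arm(plan="0 0 0 0; 0 0 0 0; 0 0 0 0; 0 0 0 0; 0 0 0 0; 0 0 -0.5 0; 0 0 -1 0; 0 0 -1 0; 0 0 -1 0; 0 0 -1 0; 0 0 -1 0; 0 0 0 0", gripper=-1)

```text
time_s: 28.0
ee_pos: [443.9, -188.4, 209.6]
tool_rot: [-0.002, 0.725, -0.688, 0.002]
ft_force: [0.6, 0.3, -0.8]
width: 85.6
```

```bash
python3 look.py w9 driver dimmer; python3 -c "
from h import *
goto(430,37,235,-90)"
```

```text
[ 443.9 -188.4  209.6] t 28.05
driver 0.74 px [318. 200.] rect@z 30 [ 441.1 -187.7] [80.7 37.3] 3.1
dimmer 0.96 px [ 94. 271.] rect@z 30 [343.3  64.7] [66.4 63.6] 81.7
dimmer 0.68 px [190. 215.] rect@z 30 [420.3 -71.1] [45.7 59.4] 34.5
dimmer 0.67 px [106. 190.] rect@z 30 [439.   24.1] [46.5 67.4] 11.9
now [ 442.3 -188.2  206.3] yaw -87.0 | twist 0.59 then dx dy dz [-11.26   0.61  -1.44]
```

View pics/w9.png

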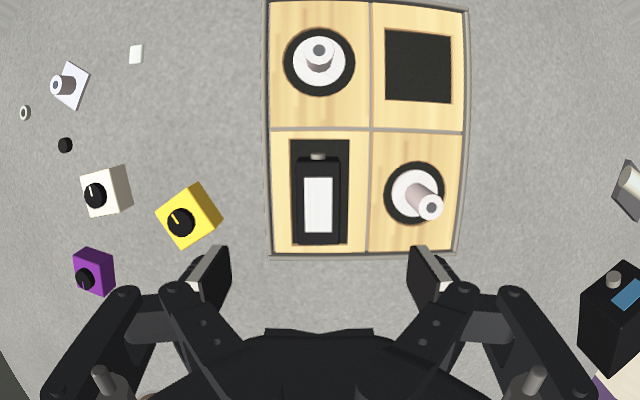

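The driver lies flat in its pocket at (318,200). There are three dimmer-like boxes: white with a knob (105,190), yellow (188,215) and purple (93,272). The white one is the dimmer, and the white box without a knob is elsewhere. Moving over it for a closer look.

jog_arm(plan="0 0 0 -0.7; 0 0 0 -0.7; -0.93 -0.1 -0.04 0; -0.93 -0.1 -0.04 0; -0.93 -0.1 -0.04 0; -0.93 -0.1 -0.04 0; -0.93 -0.1 -0.04 0; -0.93 -0.1 -0.04 0; -0.93 -0.1 -0.04 0; -0.93 -0.1 -0.04 0; -0.93 -0.1 -0.04 0; -0.93 -0.1 -0.04 0", gripper=-0.45)

```text
time_s: 29.35
ee_pos: [429.5, -1.0, 213.4]
tool_rot: [0.001, 0.766, -0.643, -0.0]
ft_force: [-0.5, 0.2, -0.5]
width: 62.2
```

jog_arm(plan="-0.93 -0.1 -0.04 0; -0.93 -0.1 -0.04 0; 0 0 0 0; 0 0 0 0")

```text
time_s: 29.75
ee_pos: [427.2, 35.8, 215.1]
tool_rot: [0.001, 0.766, -0.643, -0.0]
ft_force: [-0.5, -0.4, 0.4]
width: 61.7
```

```bash
python3 look.py w10 dimmer; python3 - <<'E'
from h import *
im=cv2.imread("pics/w10.png"); T=np.load("pics/w10.npz")["T"]; K,_=cam("wrist")
hsv=cv2.cvtColor(im,cv2.COLOR_BGR2HSV)
m=((im.min(2)>185)).astype(np.uint8); m[260:]=0
for c in cv2.findContours(m,cv2.RETR_EXTERNAL,cv2.CHAIN_APPROX_NONE)[0]:
    if cv2.contourArea(c)>500:
        rc=cv2.minAreaRect(toworld("wrist",c[:,0].astype(float),30,T)[:,:2].astype(np.float32)); print(c[:,0].mean(0),rc)
cv2.imwrite("pics/c10.png",cv2.resize(im[90:290,190:450],(780,600)))
E
```

```text
[427.2  35.8 215.1] t 29.8
dimmer 0.93 px [322. 181.] rect@z 30 [438.8  35.3] [49.7 45.7] 11.6
dimmer 0.91 px [269. 272.] rect@z 30 [341.3  67.8] [62.2 31.8] 1.0
dimmer 0.65 px [421. 219.] rect@z 30 [420.  -60.9] [55.8 48.6] 34.6Traceback (most recent call last):
  File "<stdin>", line 2, in <module>
  File "h.py", line 9, in cam
    return K,(T@p["mount"] if name=="wrist" else p["world_from_camera"])
              ~^~~~~~~~~~~
ValueError: matmul: Input operand 0 does not have enough dimensions (has 0, gufunc core with signature (n?,k),(k,m?)->(n?,m?) requires 1)
```

```bash
python3 - <<'E'
from h import *
im=cv2.imread("pics/w10.png"); T=np.load("pics/w10.npz")["T"]
m=((im.min(2)>185)).astype(np.uint8); m[260:]=0
for c in cv2.findContours(m,cv2.RETR_EXTERNAL,cv2.CHAIN_APPROX_NONE)[0]:
    if cv2.contourArea(c)>500:
        rc=cv2.minAreaRect(toworld("wrist",c[:,0].astype(float),30,T)[:,:2].astype(np.float32)); print(c[:,0].mean(0),rc)
cv2.imwrite("pics/c10.png",cv2.resize(im[90:290,190:450],(780,600)))
goto(436,35.5,86,-78.5)
E
```

```text
[579.08333333 221.30357143] ((444.7314147949219, -280.0113830566406), (93.60870361328125, 40.42521286010742), 73.34505462646484)
[536.81818182 221.95454545] ((438.3912048339844, -197.9711456298828), (47.52853775024414, 23.334545135498047), 2.888885498046875)
[321.91747573 183.2184466 ] ((436.7732849121094, 35.43919372558594), (45.69974136352539, 45.3343505859375), 11.537826538085938)
[ 41.27192982 148.93859649] ((425.36029052734375, 356.23468017578125), (45.010101318359375, 45.05141830444336), 32.37266159057617)
[551.88235294 106.98395722] ((560.5610961914062, -183.56787109375), (40.18260192871094, 76.51585388183594), 15.89747428894043)
[278.70666667  43.46666667] ((547.93798828125, 90.79740905761719), (40.58106994628906, 40.99800109863281), 61.60820388793945)
now [427.2  35.3 215.2] yaw -80.0 | twist -0.31 then dx dy dz [ 0.08 -0.43  6.46]
```

View pics/c10.png

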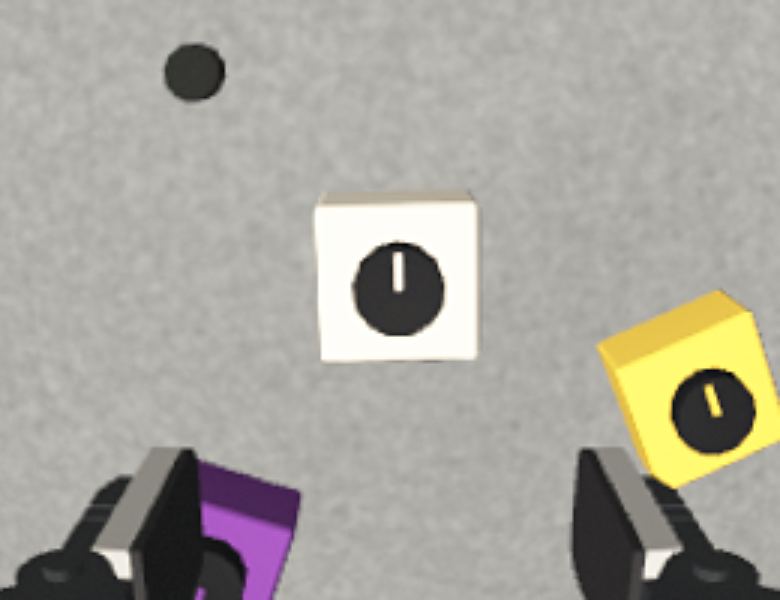

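The crop confirms the white box with the black knob, centre at about (436.7, 35.4) mm and turned 11.5°. Its size of 45.5 mm matches the given 46.

jog_arm(plan="0 0 0 -0.3; 0.1 -0.46 0.95 0; 0 0 0.95 0; 0 0 0.95 0; 0 0 0.95 0; 0 0 0.95 0; 0 0 0.95 0; 0 0 0.95 0; 0 0 0 0")

```text
time_s: 30.75
ee_pos: [435.7, 34.5, 80.8]
tool_rot: [0.002, 0.774, -0.633, -0.001]
ft_force: [-0.3, -0.1, -0.2]
width: 61.8
```

jog_arm(plan="0 0 0 0; 0 0 0 0; 0 0 0 0; 0 0 0 0; 0 0 0 0; 0 0 0 0; 0 0 -0.5 0; 0 0 -1 0; 0 0 -1 0; 0 0 -1 0; 0 0 -1 0; 0 0 0 0", gripper=1)

```text
time_s: 31.95
ee_pos: [438.1, 36.2, 175.6]
tool_rot: [-0.002, 0.774, -0.633, 0.001]
ft_force: [-0.3, 0.5, -1.0]
width: 44.5
```

```bash
python3 -c "
from h import *
goto(563.8,-270.4,174,-87)"
```

```text
now [438.1  36.2 175.6] yaw -78.5 | twist 1.70 then dx dy dz [15.64 -5.47  0.08]
```

jog_arm(plan="0 0 0 0.85; 0 0 0 0.85; 0.975 -0.347 0 0; 0.975 -0.347 0 0; 0.975 -0.347 0 0; 0.975 -0.347 0 0; 0.975 -0.347 0 0; 0.975 -0.347 0 0; 0.975 -0.347 0 0; 0.975 -0.347 0 0; 0.975 -0.347 0 0; 0.975 -0.347 0 0")

```text
time_s: 33.15
ee_pos: [516.1, -156.3, 172.2]
tool_rot: [0.0, 0.725, -0.689, -0.0]
ft_force: [0.1, 0.3, 0.1]
width: 44.6
```

jog_arm(plan="0.975 -0.347 0 0; 0.975 -0.347 0 0; 0.975 -0.347 0 0; 0.975 -0.347 0 0; 0.975 -0.347 0 0; 0.975 -0.347 0 0; 0 0 0 0; 0 0 0.9 0; 0 0 0.8 0; 0 0 0.8 0; 0 0 0 0; 0 0 0 0")

```text
time_s: 34.35
ee_pos: [563.7, -269.9, 122.6]
tool_rot: [0.0, 0.725, -0.688, -0.0]
ft_force: [-0.0, -0.1, -0.9]
width: 44.6
```

```bash
python3 look.py w11; python3 -c "
from h import *
goto(563.8,-270.4,92.5,-87)"
```

```text
[ 563.7 -269.9  122.6] t 34.4
now [ 564.2 -270.   123.2] yaw -87.0 | twist -0.00 then dx dy dz [0.02 0.02 1.54]
```

View pics/w11.png

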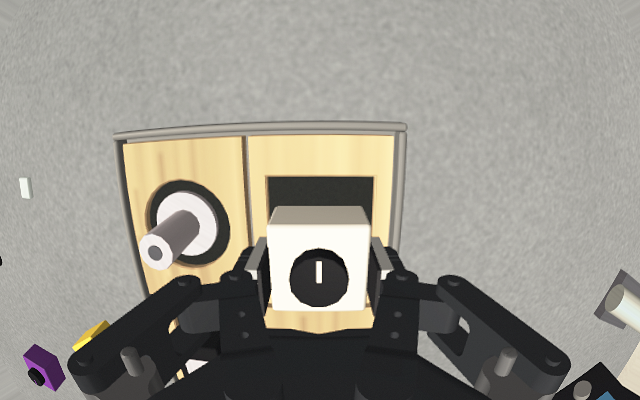

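The dimmer is knob-up, aligned and over the square pocket. Lowering it and releasing with a partial opening.

jog_arm(plan="0 0 0.6 0; 0 0 0.5 0; 0 0 0.38 0; 0 0 0 0; 0 0 0 0; 0 0 0 0")

```text
time_s: 35.0
ee_pos: [563.8, -270.2, 93.4]
tool_rot: [0.0, 0.725, -0.688, -0.0]
ft_force: [-2.3, 2.4, 6.3]
width: 44.7
```

jog_arm(plan="0 0 0 0; 0 0 0 0; 0 0 0 0; 0 0 0 0; 0 0 -0.5 0; 0 0 -1 0; 0 0 -1 0; 0 0 -1 0; 0 0 -1 0; 0 1 -1 0; 0 1 -1 0; 0 1 0 0", gripper=-0.4)

```text
time_s: 36.2
ee_pos: [504.7, -273.8, 226.8]
tool_rot: [-0.001, 0.725, -0.688, 0.002]
ft_force: [1.2, -0.6, -0.3]
width: 59.7
```

jog_arm(plan="0 0.8 -0.3 0; 0 0 0 0; 0 0 0 0")

```text
time_s: 36.5
ee_pos: [488.1, -274.3, 229.8]
tool_rot: [-0.0, 0.725, -0.689, 0.0]
ft_force: [-0.4, 0.3, 0.7]
width: 59.6
```

```bash
python3 look.py w12 dimmer; python3 - <<'E'
from h import *
im=eyes.snapshot("scene")[:,:,::-1]; a=cv2.imread("pics/w12.png")
cv2.imwrite("pics/f12.png",np.vstack([a[:240],cv2.resize(im[120:330,160:480],(640,350)) ]))
E
```

```text
[ 488.1 -274.3  229.8] t 36.55
dimmer 0.95 px [318. 106.] rect@z 30 [ 563.5 -269.6] [47.5 47.2] 5.2
dimmer 0.75 px [133. 240.] rect@z 30 [422.  -74.7] [48.6 67.6] 33.3
dimmer 0.68 px [ 67. 282.] rect@z 30 [343.7  62.6] [75.6 69.7] 83.5
```

View pics/f12.png

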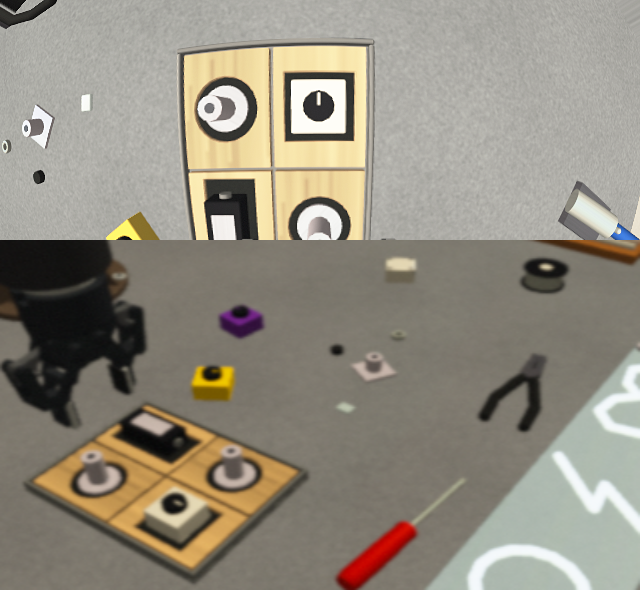

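All four parts sit centred and flat in their pockets, and the look-alikes have not moved. Handing in.

```bash
python3 -c "
from rig import env
env.close_job(); print(env.sense()['time_s'])"
```

```text
the job is handed in; nothing more can be done
the job is handed in; nothing more can be done
```

The kit is packed and handed in at about 36.6 s of the 112 s allowed. I placed the two round-footed standoffs first, each upright in a round pocket. The driver followed in the long pocket, then the dimmer, knob up, in the square pocket.

- **Placement:** The last wrist and scene pictures show all four parts centred and lying flat. The dimmer measured at (563.5, −269.6) mm and its pocket at (564, −270).
- **Left alone:** The square-footed standoff and the blank box, and the yellow and purple look-alikes, were not touched and stand where they were.
- **Forces:** The highest wrist-force component I read was about 6 N. The gripper was clear of everything at hand-in.
- **Failed or disagreeing checks:** One measuring script crashed and was rerun. My first estimates of the standoffs were 5–8 mm off because I assumed the wrong height. With the foot's height used, the top and wrist cameras agreed.

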